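# Sort recovered bangles with a go/no-go gauge

### The job

Working along the row from left to right (the robot's left), lower the bangle gauge upright and centred into each of the three bangles as far as it will go, then stand it back on its wooden stand. Lay the bangle that the green go step will not enter flat in the black box, lay the one that the red no-go step drops into as well flat in the gilt box, and leave the one of the right size, which takes the green step only, where it lies on the pad. Set things down without dropping them and leave the other jewellery alone.

Things in the scene. Friction and masses are not known exactly. Their poses are not given: they have to be found in the camera images.
- bangle_a_mid (a point): one of three look-alike brass bangles flat on the pad, loose: a plain ring 86 mm outside, 24 high, 70 to 130 g. Bores 55 (tight), 61 (right), 67 (loose), one of each; walls 15.5, 12.5, 9.5 thick. Names tell neither place nor size: only the gauge does. Point: ring's centre, half-way up; z is its axis. Grip it across the wall, one finger in the bore
- bangle_b_mid (a point): one of three look-alike brass bangles flat on the pad, loose: a plain ring 86 mm outside, 24 high, 70 to 130 g. Bores 55 (tight), 61 (right), 67 (loose), one of each; walls 15.5, 12.5, 9.5 thick. Names tell neither place nor size: only the gauge does. Point: ring's centre, half-way up; z is its axis. Grip it across the wall, one finger in the bore
- bangle_c_mid (a point): one of three look-alike brass bangles flat on the pad, loose: a plain ring 86 mm outside, 24 high, 70 to 130 g. Bores 55 (tight), 61 (right), 67 (loose), one of each; walls 15.5, 12.5, 9.5 thick. Names tell neither place nor size: only the gauge does. Point: ring's centre, half-way up; z is its axis. Grip it across the wall, one finger in the bore
- gauge_foot (a point): foot (underside centre) of the stepped go/no-go gauge, 96 mm high, 0.2 to 0.3 kg, upright, z up. From the foot up: green-banded go step 58 diameter, 0 to 12, lower edge bevelled 4 at 45 deg; red-banded no-go step 64 diameter, 12 to 30, lower edge bevelled 2.5. It stops about 2.5 below the top edge of the tight bangle, 13 below that of the right one, 24 (on the pad) in the loose one
- gauge_grip (a point): point on the gauge's axis 72 mm above its foot, in its black round grip (28 mm diameter, from 36 to 96 mm above the foot; below it the gauge widens to 64): where to hold it, from above
- gauge_base: round wooden stand of the gauge, 96 mm diameter, 10 mm high, fixed, flat top; the gauge starts on its middle. Origin: centre of the underside
- mat: dark blue velvet pad, 110 (x) by 345 (y) mm, 6 mm thick, fixed, on which the bangles lie in a row along its y axis, about 115 mm apart; left is +y (the robot's left). Origin: centre of the underside, on the desk
- box_black: open black lacquer jewellery box with red lining, fixed, 156 mm square outside, 52 mm high, 144 mm square inside, lined floor 8 mm above the desk. Origin: centre of the underside. Its lid, with a mirror, is folded right back on its +x side and lies sloping down to the desk. May stand left or right of the pad
- box_gilt: open gilt jewellery box with orange lining, fixed, 156 mm square outside, 52 mm high, 144 mm square inside, lined floor 8 mm above the desk. Origin: centre of the underside. Its two half-lids stand out on its +x and -x sides, rising to 88 mm above the desk 150 mm from the centre. May stand left or right of the pad
- watch_gold: bystander, loose, not to be disturbed: gilt pocket watch, 50 across, 13 thick, in mm. Origin: centre of the underside
- watch_silver: bystander, loose, not to be disturbed: steel pocket watch, 50 across, 13 thick, in mm. Origin: centre of the underside
- coins: bystander, loose, not to be disturbed: stack of silver coins, 38 across, 11 high, in mm. Origin: centre of the underside
- loupe: bystander, loose, not to be disturbed: black eye loupe standing, 33 across, 26 high, in mm. Origin: centre of the underside
- wristwatch: bystander, loose, not to be disturbed: steel wristwatch standing on its closed bracelet, about 60 x 40, 40 high, in mm. Origin: centre of the underside
- foam_block: bystander, loose, not to be disturbed: black foam block with four earrings, 55 x 65 x 22 (28 with the earrings), in mm. Origin: centre of the underside
- cigarette_case: bystander, loose, not to be disturbed: flat steel cigarette case, 62 x 85 x 14, in mm. Origin: centre of the underside
Mind the look-alikes: they are no part of the job. There is more than one size of the part that bears gauge_foot; the job needs the smaller. What is shaped like the part that bears bangle_c_mid but pink is not meant.

How it is judged:
On the way, in this order (a step that is already met when the one before it is completed fails the run):
1. the gauge is held upright in the left bangle of the row and lowered as far as it will go (((y of bangle_a_mid in the frame of mat above 0.06 m and horizontal distance between gauge_foot and bangle_a_mid below 0.006 m and angle between gauge_foot's own z axis and vertical below 0.12 rad and z of gauge_foot in the frame of bangle_a_mid below 0.002 m) or (y of bangle_b_mid in the frame of mat above 0.06 m and horizontal distance between gauge_foot and bangle_b_mid below 0.006 m and angle between gauge_foot's own z axis and vertical below 0.12 rad and z of gauge_foot in the frame of bangle_b_mid below -0.008 m) or (y of bangle_c_mid in the frame of mat above 0.06 m and horizontal distance between gauge_foot and bangle_c_mid below 0.006 m and angle between gauge_foot's own z axis and vertical below 0.12 rad and z of gauge_foot in the frame of bangle_c_mid below 0.0115 m and contact force between gauge and bangle_c above 0.5 N))), for 0.1 s.
2. the gauge is held upright in the middle bangle of the row and lowered as far as it will go (((y of bangle_a_mid in the frame of mat between -0.06 and 0.06 m and horizontal distance between gauge_foot and bangle_a_mid below 0.006 m and angle between gauge_foot's own z axis and vertical below 0.12 rad and z of gauge_foot in the frame of bangle_a_mid below 0.002 m) or (y of bangle_b_mid in the frame of mat between -0.06 and 0.06 m and horizontal distance between gauge_foot and bangle_b_mid below 0.006 m and angle between gauge_foot's own z axis and vertical below 0.12 rad and z of gauge_foot in the frame of bangle_b_mid below -0.008 m) or (y of bangle_c_mid in the frame of mat between -0.06 and 0.06 m and horizontal distance between gauge_foot and bangle_c_mid below 0.006 m and angle between gauge_foot's own z axis and vertical below 0.12 rad and z of gauge_foot in the frame of bangle_c_mid below 0.0115 m and contact force between gauge and bangle_c above 0.5 N))), for 0.1 s.
3. the gauge is held upright in the right bangle of the row and lowered as far as it will go (((y of bangle_a_mid in the frame of mat below -0.06 m and horizontal distance between gauge_foot and bangle_a_mid below 0.006 m and angle between gauge_foot's own z axis and vertical below 0.12 rad and z of gauge_foot in the frame of bangle_a_mid below 0.002 m) or (y of bangle_b_mid in the frame of mat below -0.06 m and horizontal distance between gauge_foot and bangle_b_mid below 0.006 m and angle between gauge_foot's own z axis and vertical below 0.12 rad and z of gauge_foot in the frame of bangle_b_mid below -0.008 m) or (y of bangle_c_mid in the frame of mat below -0.06 m and horizontal distance between gauge_foot and bangle_c_mid below 0.006 m and angle between gauge_foot's own z axis and vertical below 0.12 rad and z of gauge_foot in the frame of bangle_c_mid below 0.0115 m and contact force between gauge and bangle_c above 0.5 N))), for 0.1 s.
At the end, for the whole second after the job is handed in: 55 mm bangle flat in the black box, 67 mm one in the gilt box (within 35 mm of its centre in x and y, 5 mm in height); 61 mm one on the pad within 30 mm of its start; gauge upright (0.08 rad) on its stand, foot within 20 mm of the middle; all released, at rest (x of bangle_c_mid in the frame of box_black between -0.035 and 0.035 m and y of bangle_c_mid in the frame of box_black between -0.035 and 0.035 m and z of bangle_c_mid in the frame of box_black below 0.025 m and x of bangle_b_mid in the frame of box_gilt between -0.035 and 0.035 m and y of bangle_b_mid in the frame of box_gilt between -0.035 and 0.035 m and z of bangle_b_mid in the frame of box_gilt below 0.025 m and distance of bangle_a_mid from where it was at the start of the episode below 0.03 m and z of bangle_a_mid in the frame of mat below 0.022 m and horizontal distance between gauge_foot and gauge_base below 0.02 m and angle between gauge_foot's own z axis and vertical below 0.08 rad and z of gauge_foot in the frame of gauge_base below 0.014 m and linear speed of each of bangle_a, bangle_b, bangle_c, gauge below 0.02 m/s); the robot touches nothing.
It fails at once if other jewellery on the desk is moved by more than 25 mm (distance of any of watch_gold, watch_silver, coins, loupe, wristwatch, foam_block, cigarette_case from where it was at the start of the episode above 0.025 m).
It fails at once if a bangle or the gauge is dropped (falls freely, out of the fingers, faster than 0.8 m/s: from about 33 mm) ((linear speed of bangle_a above 0.8 m/s and contact force between the fingers and bangle_a below 0.01 N) or (linear speed of bangle_b above 0.8 m/s and contact force between the fingers and bangle_b below 0.01 N) or (linear speed of bangle_c above 0.8 m/s and contact force between the fingers and bangle_c below 0.01 N) or (linear speed of gauge above 0.8 m/s and contact force between the fingers and gauge below 0.01 N)).
It also fails if it takes over 64 s, if anything falls off the work surface, if the arm or the gripper's body presses on something with over 40 N, if the wrist force passes 120 N, or if a joint passes its speed limit or range.

### The arm

A 7-joint arm with a two-finger parallel gripper is mounted at the origin on the work surface. World frame = base frame: x ahead of the robot, y to its left, z up, the work surface at z = 0. Lengths are in m, angles in rad, forces in N, time in s.
With the tool pointing down it reaches from about 0.35 to 0.9 m from the base axis. Payload 8.1 kg.
Tool frame: the origin (TCP) lies at the very end of the fingers, on their centre line; the grasp point (between the pads) lies 19 mm behind it (arm.tcp_to_grasp is the z of the grasp point in the tool frame, in m); z points along the fingers, y is the line along which they close (so a half turn about z gives the same grasp; the last joint's range is limited). The gripper opens to 92 mm and grips with 3 to 60 N. Pads are 19 mm wide; open, the fingers measure 130 mm over their backs; the gripper's body (75 mm by 190 mm) begins 47 mm behind the grasp point.
Start: joints at [-1.283, 0.434, 0.025, 1.573, -0.012, 1.134, -0.075], TCP at [0.238, 0.578, 0.227] pointing down, gripper open.
Joint ranges: [-2.62, 2.62], [-0.44, 2.09], [-1.27, 1.32], [0.08, 2.57], [-1.32, 4.46], [0.12, 2], [-2.74, 2.74]. Speed limits (rad/s): [2.22, 2.22, 3.01, 3.01, 3.14, 3.14, 3.14].

### API

Orientations are given as a rotation vector (axis times angle).
In Python, from cell import readout, vision, sign_off, arm gives the robot as it stands. The module is installed in compiled form; this text tells all that it offers.
- The arm moves only by the shell command python3 -m creep 'ROWS' [FORCE]. ROWS is JSON, a list of rows, each a list of 5 numbers: the shift along the tool's x, y, z in units of 4 cm (1.0 is 4 cm), then the turn about the tool's z in units of 4 degrees (1.0 is 4 degrees), then the opening, from 0 (shut) to 1 (fully open). A call has 1 to 12 rows; each row shifts and turns the commanded pose from where the row before left it, along the tool's axes as they then stand; what a row does not reach is not made up. A row lasts 1/8 s, in which the tool goes at most 62.5 mm and 10.7 degrees, less where a joint would pass 70% of its speed; a pose out of reach is approached as far as the arm can. A call with a number of a shift or a turn outside -1 to 1 is refused whole. A call with a gripper value outside its range is refused whole. The fingers move at their own pace and stop on an object; FORCE is the grip in N (left out, the last holds). Time passes only in rows, so rows that do not move let the fingers close. It gives the time, the measured TCP pose, the force, the opening and the grip force at its end, in the units of the state.
- readout.observe(): the state, without advancing time (a new reading comes with each control period).
- vision.get_image(name): name is "side" or "top" or "wrist"; returns a dict with "pixels" (420x560x3 uint8, blue, green, red), "z_map" (420x560 float32, m along the optical axis (not along the pixel's ray), 0 where there is no reading), "camera_matrix" (3x3 intrinsics, pixels), "k1" (the pictures are not rectified: a ray, as slopes to the right and down, at radius r is drawn at 1 + k1 r^2 times it, then the intrinsics apply), "position" and "rotation" of the camera in the world. Camera axes: x right, y up, looking along -z (the intrinsics and any distortion apply to the point x, -y, -z); pixel columns grow to the right and rows downward; lengths in m; the calibration is good to about 2 mm. A picture is of the moment at which its call begins.
- sign_off(): hands the job in; it is judged then, once.
The state is a dict: "clock": time; "joints": joint angles; "dq": joint speeds; "joint_efforts": joint torques, N m; "position": TCP position; "ee_rot": TCP orientation; "force": force on the tool from outside, world axes, zero at the start; "ft_torque": the same for the moment, N m; "width": opening from 0.0 (shut) to 1.0 (fully open); "gripper_force": force on a finger pad.
Only numpy, scipy, OpenCV 4.12 (cv2) and the standard library are available. Lean on these libraries where they do the work, as an engineer would, in place of code of your own. Each camera call takes 0.05 s, during which the arm holds its last target. There are 200 camera calls.

## Working session

There is one attempt and no reset: what is moved stays moved. The work goes in short steps, Python scripts to look and compute and a shell command to move; the robot and the scene stay as the last step left them, time stands still between calls to the robot, and variables do not carry over. Pictures are saved under pics/ and viewed, at most 12 in all, crops included, and the job is handed in when it is done.

```bash
mkdir -p pics; cat > h.py <<'E'
import numpy as np, cv2
from cell import readout, vision, arm
def get(n):
    im=vision.get_image(n); return im
def cloud(im):
    K=np.array(im["camera_matrix"]);h,w=im["z_map"].shape
    u,v=np.meshgrid(np.arange(w),np.arange(h))
    s=slopes(im,np.stack([u.ravel(),v.ravel()],1)).reshape(h,w,2)
    z=im["z_map"];P=np.stack([s[...,0]*z,-s[...,1]*z,-z],-1)
    W=P@np.array(im["rotation"]).T+np.array(im["position"]); W[z==0]=np.nan
    return W
def slopes(im,px):
    K=np.array(im["camera_matrix"]);px=np.asarray(px,float)
    d=np.stack([(px[:,0]-K[0,2])/K[0,0],(px[:,1]-K[1,2])/K[1,1]],1);s=d.copy()
    for _ in range(20): s=d/(1+im["k1"]*(s**2).sum(1,keepdims=True))
    return s
def ray(im,px,z):
    s=slopes(im,px);D=np.stack([s[:,0],-s[:,1],-np.ones(len(s))],1)@np.array(im["rotation"]).T
    p=np.array(im["position"]);return p+D*((z-p[2])/D[:,2])[:,None]
E
python3 - <<'E'
from h import *
print(readout.observe())
for n in("top","side"):
    im=get(n);cv2.imwrite(f"pics/{n}0.png",im["pixels"]);print(n,im["position"],im["rotation"],im["k1"],im["camera_matrix"])
print(arm.tcp_to_grasp)
E
```

```text
{'clock': 0.0, 'joints': array([-1.28261005,  0.43522862,  0.02497958,  1.5741013 , -0.01159576,
        1.13398622, -0.07509343]), 'dq': array([ 2.69355660e-04,  2.60133589e-05, -1.22196115e-03, -3.85509497e-04,
        4.54875492e-04,  2.59414289e-03,  2.09227436e-03]), 'joint_efforts': array([ 1.21474797e-03, -6.67868686e+01,  9.85499024e-01, -3.14455748e+01,
       -6.03892724e-02,  4.28665755e-02,  1.85771241e-04]), 'position': array([0.23793562, 0.57738505, 0.22593992]), 'ee_rot': array([-6.10020271e-01, -3.08163613e+00,  2.46697940e-03]), 'force': array([ 0.36501336,  0.08664038, -0.14036499]), 'ft_torque': array([ 0.02269364, -0.00518687,  0.00418331]), 'gripper_force': 0.0, 'width': 0.995323637911137}
top [ 0.37899118 -0.09833912  1.43171726] [ 0.07794538 -0.04778071 -1.54777381] -0.0226651545564105 [[504.93870298   0.         280.76457049]
 [  0.         504.93870298 212.6281168 ]
 [  0.           0.           1.        ]]
side [0.20329558 1.09529885 0.82946598] [ 0.17446659 -1.42316847 -2.54995194] 0.01062957086597503 [[460.68241696   0.         278.79243347]
 [  0.         460.68241696 214.07995879]
 [  0.           0.           1.        ]]
-0.0188
```

View pics/top0.png

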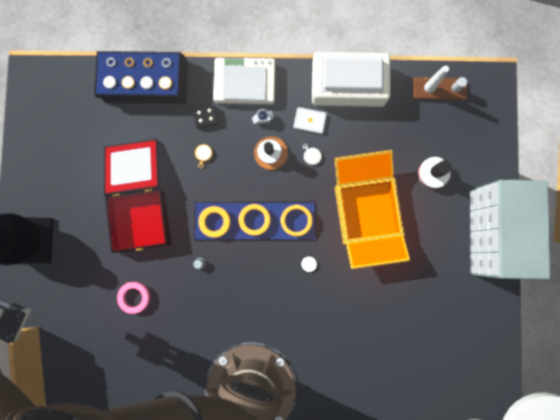

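View pics/side0.png

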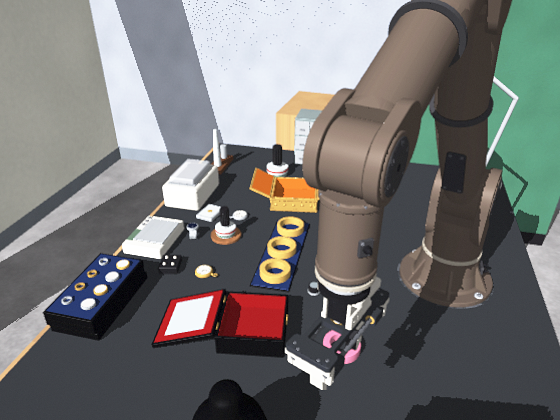

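The top view shows the gauge candidates: one on the wooden stand at (270,152), and a larger one with no stand at (435,172). Brass bangles lie on the blue pad at (213,222), (254,219) and (296,220), with a pink look-alike at (133,298). The black box is at (138,222) and the gilt box at (370,212). I choose the gauge on the wooden stand and the three brass bangles, and will check them in a close crop.

```bash
cat >> h.py <<'E'
from scipy.spatial.transform import Rotation as Ro
_g=get
def get(n):
    im=dict(_g(n)); r=np.array(im["rotation"])
    if r.size==3: im["rotation"]=Ro.from_rotvec(r.ravel()).as_matrix()
    return im
def circ(P):
    P=P[:,:2];A=np.c_[2*P,np.ones(len(P))];s=np.linalg.lstsq(A,(P**2).sum(1),rcond=None)[0]
    r=np.sqrt(s[2]+s[0]**2+s[1]**2);return s[0],s[1],r
E
python3 - <<'E'
from h import *
np.set_printoptions(precision=4,suppress=True)
im=get("top");W=cloud(im);hsv=cv2.cvtColor(im["pixels"],cv2.COLOR_BGR2HSV)
print("desk z",np.nanmedian(W[290:330,200:240,2]), W[222,254],W[152,270],W[150,435])
def blobs(m,lo,n=4):
    c,_=cv2.findContours(m.astype(np.uint8),cv2.RETR_CCOMP,cv2.CHAIN_APPROX_NONE);return sorted([k[:,0] for k in c if len(k)>lo],key=len,reverse=True)[:n]
H,S,V=[hsv[...,i] for i in range(3)]
yel=(H>18)&(H<35)&(S>110)&(V>90)
roi=np.zeros_like(yel);roi[195:245,190:322]=1
for b in blobs(yel&roi,20,8):
    print("bangle",b.mean(0),circ(ray(im,b,0.030)))
roi[:]=0;roi[125:180,245:295]=1
br=(H<18)&(S>90)&(V>60)&roi
for b in blobs(br,30,2): print("stand",b.mean(0),circ(ray(im,cv2.convexHull(b)[:,0],0.010)))
m=(W[...,2]>0.09)&roi; P=W[m];print("grip top",P.mean(0),P.min(0),P.max(0),m.sum())
m=(W[...,2]>0.03)&(W[...,2]<.05)&roi; P=W[m];print("step",P.mean(0),P.min(0),P.max(0),m.sum())
for nm,(r0,r1,c0,c1) in {"black":(185,260,100,175),"gilt":(170,250,330,415)}.items():
    s=W[r0:r1,c0:c1];k=(s[...,2]>.045)&(s[...,2]<.058)
    P=s[k][:,:2].astype(np.float32);print(nm,cv2.minAreaRect(P),P.min(0),P.max(0))
    f=(s[...,2]<.016)&(s[...,2]>.004);print(nm,"floor",cv2.minAreaRect(s[f][:,:2].astype(np.float32)))
blue=(H>105)&(H<130)&(S>120)&(V>40);roi[:]=0;roi[195:245,185:325]=1
P=ray(im,np.argwhere(blue&roi)[:,::-1],.006)[:,:2].astype(np.float32);print("mat",cv2.minAreaRect(P))
c=im["pixels"][115:255,180:460];cv2.imwrite("pics/c1.png",cv2.resize(c,(800,400),interpolation=cv2.INTER_CUBIC))
E
```

```text
desk z 0.000581761963097005 [0.4651 0.0056 0.0071] [ 0.6501 -0.0385  0.0891] [ 0.683  -0.5068  0.0014]
bangle [214.  221.5] (np.float64(0.46288329880929024), np.float64(0.11568782367866376), np.float64(0.04188912829136714))
bangle [296.2118 220.1529] (np.float64(0.4717330577607669), np.float64(-0.11327088863246751), np.float64(0.04156416770093677))
bangle [254.1647 219.2824] (np.float64(0.4712342480547679), np.float64(0.0039093045009769845), np.float64(0.041938157549805004))
bangle [296.0588 220.0735] (np.float64(0.4715788749262276), np.float64(-0.11317043094437343), np.float64(0.033612326057100905))
bangle [254.2131 219.2787] (np.float64(0.47139584366987186), np.float64(0.0036003804618551793), np.float64(0.03052728144924769))
bangle [214.0185 221.5185] (np.float64(0.462690731391949), np.float64(0.11548323444182373), np.float64(0.027208773625563773))
stand [270.4574 152.6383] (np.float64(0.66436679223216), np.float64(-0.036345764189981755), np.float64(0.04831793736064144))
stand [269.0139 151.0139] (np.float64(0.6691069778969607), np.float64(-0.032333743865441134), np.float64(0.03832007601106931))
grip top [ 0.6622 -0.033   0.1051] [ 0.649  -0.0465  0.0932] [ 0.6765 -0.0198  0.1119] 96
step [ 0.6588 -0.0336  0.0403] [ 0.6314 -0.0643  0.031 ] [ 0.6948 -0.0023  0.0489] 294
black ((0.4742107391357422, 0.332112580537796), (0.18934345245361328, 0.15697765350341797), 8.78842830657959) [0.3713 0.2413] [0.5591 0.4231]
black floor ((0.45882999897003174, 0.34108078479766846), (0.21211637556552887, 0.217103973031044), 1.4430272579193115)
gilt ((0.5050398707389832, -0.3127903938293457), (0.1964375078678131, 0.1633538156747818), 9.146222114562988) [ 0.3971 -0.4054] [ 0.6048 -0.2208]
gilt floor ((0.5071157813072205, -0.327849417924881), (0.2223631888628006, 0.23893888294696808), 0.971794068813324)
mat ((0.46942734718322754, 0.005878239870071411), (0.09960915893316269, 0.3344597816467285), 1.1978999376296997)
```

View pics/c1.png

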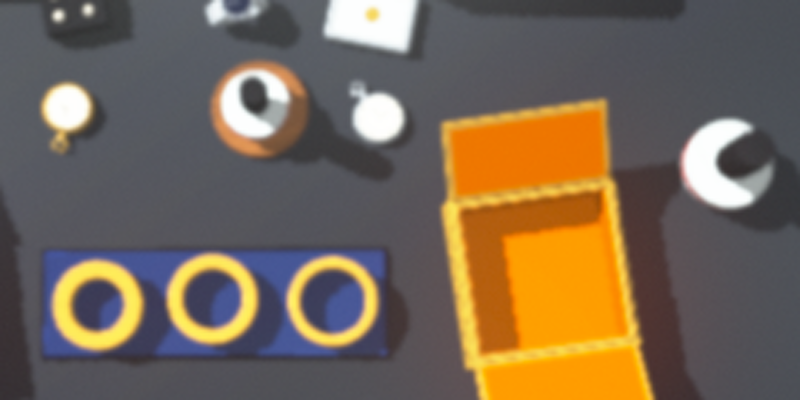

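The crop confirms the choice: the small gauge on its wooden stand at crop (255,105), and the bigger look-alike without a stand at (728,163). I'm moving above the stand.

```bash
python3 -m creep '[[-0.6,-1,0,-0.93,1],[-0.6,-1,0,-0.93,1],[-0.6,-1,0,-0.93,1],[-0.6,-1,0,-0.93,1],[-0.6,-1,0,-0.93,1],[-0.6,-1,0,-0.93,1],[-0.6,-1,0,0,1],[-0.6,-1,0,0,1],[-0.6,-1,0,0,1],[-0.6,-1,0,0,1],[-0.6,-1,0,0,1],[-0.6,-1,0,0,1]]' 40
cat >> h.py <<'E'
def go(x,y,z,yaw=None):
    s=readout.observe();p=np.array(s["position"]);R=Ro.from_rotvec(s["ee_rot"]).as_matrix()
    d=R.T@(np.array([x,y,z])-p)/.04
    print("shift",d.round(3),"yaw of tool y",np.degrees(np.arctan2(R[1,1],R[0,1])).round(2),"tilt",np.degrees(np.arccos(-R[2,2])).round(2),"p",p.round(4),"t",s["clock"],"F",np.round(s["force"],2),"w",round(s["width"],3),"gf",s["gripper_force"])
E
python3 -c "
from h import *
go(.60,-.035,.22)"
```

```text
clock: 1.65
position: [0.4676, 0.0716, 0.2267]
ee_rot: [0.002, 3.141, 0.0]
force: [1.1, -0.1, 0.3]
width: 1.001
gripper_force: 0.0
shift [-3.312 -2.661  0.169] yaw of tool y 89.94 tilt 0.01 p [0.4676 0.0716 0.2267] t 1.65 F [ 1.1  -0.09  0.27] w 1.001 gf 0.0
```

```bash
python3 -m creep '[[-0.85,-0.65,0,0,1],[-0.85,-0.65,0,0,1],[-0.8,-0.65,0,0,1],[-0.75,-0.65,0,0,1],[0,0,0,0,1]]'
python3 - <<'E'
from h import *
go(.663,-.034,.16)
im=get("wrist");cv2.imwrite("pics/w1.png",im["pixels"]);W=cloud(im)
print(im["position"],im["k1"])
t=get("top")
px=[[369.5,210.3],[137,220.5]];print("box centres",ray(t,px,.052).round(4))
m=(W[...,2]>.095)&(W[...,2]<.12)&(abs(W[...,0]-.663)<.04)&(abs(W[...,1]+.034)<.04)
P=W[m];print(m.sum(),P.mean(0),P.min(0),P.max(0))
m=(W[...,2]>.032)&(W[...,2]<.05)&(abs(W[...,0]-.663)<.05)&(abs(W[...,1]+.034)<.05)
P=W[m]
if len(P):h=cv2.convexHull(P[:,:2].astype(np.float32));print("step",m.sum(),cv2.minEnclosingCircle(h),P.mean(0))
E
```

```text
clock: 2.28
position: [0.5982, -0.0341, 0.2261]
ee_rot: [-0.008, -3.142, 0.003]
force: [-0.9, 0.6, 0.3]
width: 1.002
gripper_force: 0.0
shift [-1.62   0.014  1.653] yaw of tool y 89.71 tilt 0.1 p [ 0.5982 -0.0341  0.2261] t 2.275 F [-0.86  0.59  0.35] w 1.002 gf 0.0
[ 0.52638041 -0.03440687  0.38449977] -0.06140362414092544
box centres [[ 0.5013 -0.3131  0.052 ]
 [ 0.4595  0.3255  0.052 ]]
575 [ 0.65810264 -0.03726564  0.10492399] [ 0.64723681 -0.05185009  0.09522489] [ 0.67013516 -0.02274184  0.10820549]
step 1379 ((0.6620113849639893, -0.037419214844703674), 0.032485347241163254) [ 0.65302937 -0.03725449  0.04008154]
```

View pics/w1.png

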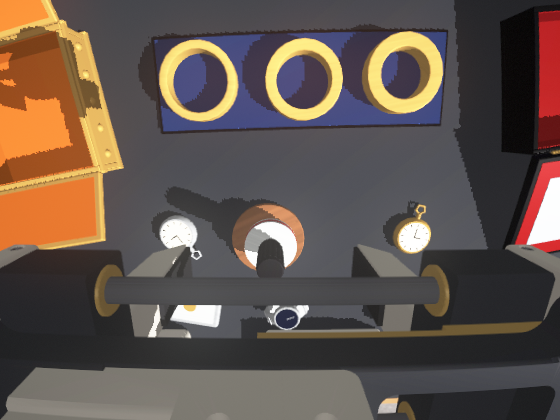

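The wrist view shows the gauge on its stand at (268,240) between the fingers. The three bangles are at (199,82), (304,79) and (405,72), with the watches clear on either side.

```bash
cat >> h.py <<'E'
def bangles(im,z=.030):
    hsv=cv2.cvtColor(im["pixels"],cv2.COLOR_BGR2HSV);H,S,V=cv2.split(hsv)
    W=cloud(im);m=((H>18)&(H<35)&(S>90)&(V>80)&(abs(W[...,0]-.47)<.065)&(abs(W[...,1]-.005)<.18)&(W[...,2]>.024)).astype(np.uint8)
    c,_=cv2.findContours(m,cv2.RETR_CCOMP,cv2.CHAIN_APPROX_NONE)
    for k in c:
        if len(k)>50: print("bangle",np.round(circ(ray(im,k[:,0],z)),4))
E
python3 - <<'E'
from h import *
im=get("wrist");bangles(im)
H,S,V=cv2.split(cv2.cvtColor(im["pixels"],cv2.COLOR_BGR2HSV));roi=np.zeros(H.shape,bool);roi[195:250,225:312]=1
m=((H<18)&(S>90)&(V>40)&roi);P=np.argwhere(m)[:,::-1]
h=cv2.convexHull(P.astype(np.int32))[:,0];h=h[h[:,1]<245]
print("stand",circ(ray(im,h,.010)))
E
```

```text
bangle [ 0.4714 -0.1165  0.0419]
bangle [ 0.4717 -0.1158  0.0336]
bangle [0.4713 0.0005 0.0417]
bangle [0.4716 0.0009 0.031 ]
bangle [0.463  0.1127 0.0417]
bangle [0.4632 0.1126 0.0281]
stand (np.float64(0.6618096190022807), np.float64(-0.04075471927809998), np.float64(0.04703457008683664))
```

```bash
python3 -m creep '[[-1,0,0,0,1],[-0.6,-0.05,0.4,0,1],[0,0,1,0,0.8],[0,0,1,0,0.7],[0,0,1,0,0.6],[0,0,0,0,0.6],[0,0,0,0,0.6]]'
python3 -c "
from h import *
go(.661,-.0365,.063)"
```

```text
clock: 3.3
position: [0.6616, -0.0327, 0.0924]
ee_rot: [0.001, 3.14, 0.0]
force: [-0.2, 0.0, 0.3]
width: 0.604
gripper_force: 0.0
shift [ 0.017 -0.095  0.735] yaw of tool y 89.97 tilt 0.09 p [ 0.6616 -0.0327  0.0924] t 3.3 F [-0.17  0.02  0.26] w 0.604 gf 0.0
```

```bash
python3 -m creep '[[0,-0.05,0.7,0,0.6],[0,0,0,0,0.6],[0,0,0,0,0.2],[0,0,0,0,0.2],[0,0,0,0,0.2],[0,0,0,0,0.2]]' 40
python3 -c "
from h import *
go(.661,-.0365,.063)"
```

```text
clock: 4.05
position: [0.6614, -0.0354, 0.0634]
ee_rot: [0.002, 3.141, -0.0]
force: [0.1, -1.3, 4.1]
width: 0.298
gripper_force: 40.0
shift [ 0.011 -0.027  0.009] yaw of tool y 89.92 tilt 0.06 p [ 0.6614 -0.0354  0.0634] t 4.05 F [ 0.15 -1.27  4.14] w 0.298 gf 39.962716698646545
```

```bash
python3 -m creep '[[0,0,-0.7,0,0.2],[0,0,-0.7,0,0.2],[0.82,0.62,0,0,0.2],[0.82,0.62,0,0,0.2],[0.82,0.62,0,0,0.2],[0.82,0.62,0,0,0.2],[0.82,0.62,0,0,0.2],[0.82,0.62,0,0,0.2],[0,0,0,0,0.2]]'
python3 - <<'E'
from h import *
go(.463,.114,.115)
im=get("wrist");cv2.imwrite("pics/w2.png",im["pixels"]);bangles(im)
E
```

```text
clock: 5.18
position: [0.4614, 0.1158, 0.1184]
ee_rot: [0.005, -3.139, -0.001]
force: [1.0, 0.8, -2.0]
width: 0.302
gripper_force: 40.0
shift [-0.04  -0.045  0.085] yaw of tool y 90.17 tilt 0.16 p [0.4614 0.1158 0.1184] t 5.175 F [ 1.    0.77 -1.98] w 0.302 gf 39.95224356651306
bangle [0.5509 0.1293 0.0909]
bangle [0.5326 0.1507 0.0226]
bangle [0.5328 0.0797 0.023 ]
bangle [ 0.4905 -0.029   0.0113]
bangle [0.4762 0.0178 0.0151]
bangle [ 0.4721 -0.1187  0.0363]
bangle [ 0.466  -0.1091  0.0361]
bangle [ 0.4689 -0.0023  0.0385]
bangle [0.43   0.0917 0.0104]
```

View pics/w2.png

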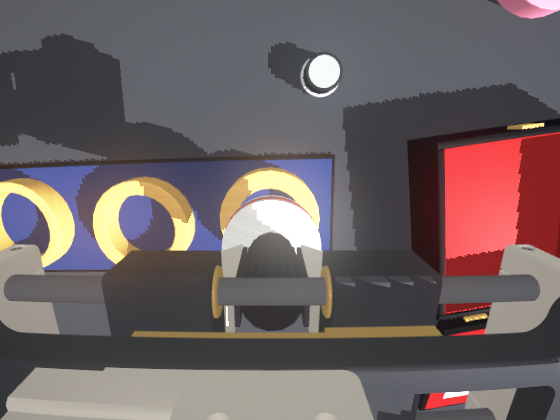

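The held gauge's white step spans columns 221–322 around (271,240), and the left bangle's arc peaks behind it at (270,168), so they are nearly aligned. I'll fit both arcs in this same view.

```bash
cat >> h.py <<'E'
from scipy.optimize import least_squares
def fix(P,r,c0):
    return least_squares(lambda c:np.hypot(P[:,0]-c[0],P[:,1]-c[1])-r,c0,loss="soft_l1",f_scale=.001)
def held(im,bx,by):
    """gauge step disc (top) and bangle arc, both in wrist view -> centres"""
    s=readout.observe();tz=s["position"][2];tx,ty=s["position"][:2]
    H,S,V=cv2.split(cv2.cvtColor(im["pixels"],cv2.COLOR_BGR2HSV));W=cloud(im);z=tz-.023
    m=(abs(W[...,2]-z)<.006)&(np.hypot(W[...,0]-tx,W[...,1]-ty)<.04)&(S<60)
    P=np.argwhere(m)[:,::-1];up=np.array([[u,P[P[:,0]==u][:,1].min()] for u in np.unique(P[:,0])])
    mid=(P[:,0].min()+P[:,0].max())/2;hw=(P[:,0].max()-P[:,0].min())/2;up=up[abs(up[:,0]-mid)<.93*hw]
    g=fix(ray(im,up,z),.032,[tx,ty]);print("gauge",len(up),g.x.round(4),"res",np.abs(g.fun).mean().round(5))
    b=(H>14)&(H<36)&(S>90)&(V>60)&(np.hypot(W[...,0]-bx,W[...,1]-by)<.05)&(W[...,2]>.024)&(W[...,2]<.038)
    Q=np.argwhere(b)[:,::-1];up=np.array([[u,Q[Q[:,0]==u][:,1].min()] for u in np.unique(Q[:,0])])
    mid=np.median(up[:,0]);hw=(up[:,0].max()-up[:,0].min())/2;up=up[abs(up[:,0]-mid)<.9*hw]
    b=fix(ray(im,up,.030),.0425,[bx,by]);print("bangle",len(up),b.x.round(4),"res",np.abs(b.fun).mean().round(5))
    d=b.x-g.x;print("move gauge world",d.round(4),"=> tool x,y units",(-d[0]/.04).round(3),(d[1]/.04).round(3))
E
python3 - <<'E'
from h import *
im=get("wrist");held(im,.463,.113)
go(.463,.114,.115)
E
```

```text
gauge 91 [0.4637 0.1134] res 0.00017
bangle 84 [0.462  0.1128] res 0.00035
move gauge world [-0.0017 -0.0006] => tool x,y units 0.042 -0.015
shift [0.037 0.002 0.097] yaw of tool y 89.98 tilt 0.02 p [0.4645 0.1139 0.1189] t 5.275 F [ 0.39  0.68 -2.21] w 0.299 gf 39.95187699794769
```

```bash
python3 -m creep '[[0.04,-0.01,0.4,0,0.2],[0,0,0.4,0,0.2],[0,0,0.1,0,0.2],[0,0,0.05,0,0.2],[0,0,0.05,0,0.2],[0,0,0,0,0.2]]'
python3 -c "
from h import *
go(.463,.114,.0809)"
```

```text
clock: 6.02
position: [0.4632, 0.1133, 0.0807]
ee_rot: [0.004, 3.141, 0.002]
force: [-9.7, -1.2, 26.7]
width: 0.297
gripper_force: 40.0
shift [ 0.004  0.017 -0.005] yaw of tool y 89.87 tilt 0.08 p [0.4632 0.1133 0.0807] t 6.025 F [-9.71 -1.22 26.68] w 0.297 gf 40.0260329246521
```

```bash
python3 -m creep '[[0.02,0,0,0,0.2],[0,0,0,0,0.2],[0,0,-0.5,0,0.2],[0,0,-0.5,0,0.2],[-0.07,-0.93,0,0,0.2],[-0.07,-0.93,0,0,0.2],[-0.07,-0.93,0,0,0.2],[0,0,0,0,0.2],[0,0,0,0,0.2]]'
python3 - <<'E'
from h import *
im=get("wrist");held(im,.4714,.0022)
cv2.imwrite("pics/w3.png",im["pixels"])
go(.471,.002,.115)
E
```

```text
clock: 7.15
position: [0.4706, 0.0018, 0.1191]
ee_rot: [0.003, 3.141, 0.001]
force: [-0.1, 1.0, -2.3]
width: 0.299
gripper_force: 40.0
gauge 91 [0.4712 0.0005] res 0.00017
bangle 89 [4.704e-01 3.000e-04] res 0.00035
move gauge world [-0.0008 -0.0002] => tool x,y units 0.02 -0.005
shift [-0.011 -0.009  0.099] yaw of tool y 89.95 tilt 0.03 p [0.4705 0.0024 0.1189] t 7.2 F [-0.45  0.3  -2.98] w 0.299 gf 39.95152294635773
```

```bash
python3 -m creep '[[0.03,-0.01,0.4,0,0.2],[0,0,0.35,0,0.2],[0,0,0.1,0,0.2],[0,0,0.1,0,0.2],[0,0,0.05,0,0.2],[0,0,0,0,0.2]]'
python3 -c "
from h import *
go(.463,.114,.0704)"
```

```text
clock: 7.95
position: [0.4691, 0.0013, 0.0788]
ee_rot: [0.002, 3.141, 0.0]
force: [-0.8, 0.1, -2.4]
width: 0.298
gripper_force: 40.0
shift [0.158 2.817 0.211] yaw of tool y 89.92 tilt 0.01 p [0.4691 0.0013 0.0788] t 7.95 F [-0.85  0.05 -2.38] w 0.298 gf 39.95160698890686
```

```bash
python3 -m creep '[[0,0,0.1,0,0.2],[0,0,0.06,0,0.2],[0,0,0.06,0,0.2],[0,0,0,0,0.2]]'
python3 -c "
from h import *
go(.471,.002,.0704)"
```

```text
clock: 8.45
position: [0.4695, 0.0014, 0.07]
ee_rot: [0.002, 3.141, 0.0]
force: [1.4, 1.0, -0.5]
width: 0.294
gripper_force: 40.0
shift [-0.036  0.016 -0.01 ] yaw of tool y 89.92 tilt 0.05 p [0.4695 0.0014 0.07  ] t 8.45 F [ 1.43  1.05 -0.5 ] w 0.294 gf 39.95261013507843
```

```bash
python3 -m creep '[[0,0,0.04,0,0.2],[0,0,0,0,0.2],[0,0,0,0,0.2]]'
python3 -c "
from h import *
go(.471,.002,.0704)"
```

```text
clock: 8.82
position: [0.47, 0.0013, 0.0693]
ee_rot: [0.002, 3.14, 0.001]
force: [-1.7, 0.7, 12.2]
width: 0.299
gripper_force: 40.0
shift [-0.025  0.017 -0.027] yaw of tool y 89.91 tilt 0.12 p [0.47   0.0013 0.0693] t 8.825 F [-1.7   0.65 12.2 ] w 0.299 gf 39.992491006851196
```

```bash
python3 -m creep '[[0,0,-0.3,0,0.2],[0,0,-0.5,0,0.2],[0,0,-0.45,0,0.2],[-0.02,-0.97,0,0,0.2],[-0.02,-0.97,0,0,0.2],[0,-0.97,0,0,0.2],[0,0,0,0,0.2],[0,0,0,0,0.2]]'
python3 - <<'E'
from h import *
im=get("wrist");held(im,.4716,-.1147)
cv2.imwrite("pics/w4.png",im["pixels"])
go(.471,-.1147,.115)
E
```

```text
clock: 9.82
position: [0.4702, -0.1146, 0.1184]
ee_rot: [-0.003, -3.141, -0.001]
force: [-0.0, 0.4, -2.8]
width: 0.302
gripper_force: 40.0
gauge 91 [ 0.4706 -0.1159] res 0.0002
bangle 90 [ 0.4706 -0.1172] res 0.00024
move gauge world [-0.     -0.0013] => tool x,y units 0.001 -0.032
shift [-0.018 -0.014  0.084] yaw of tool y 89.97 tilt 0.05 p [ 0.4703 -0.1141  0.1183] t 9.875 F [-0.14 -0.38 -3.54] w 0.299 gf 39.97234582901001
```

View pics/w4.png

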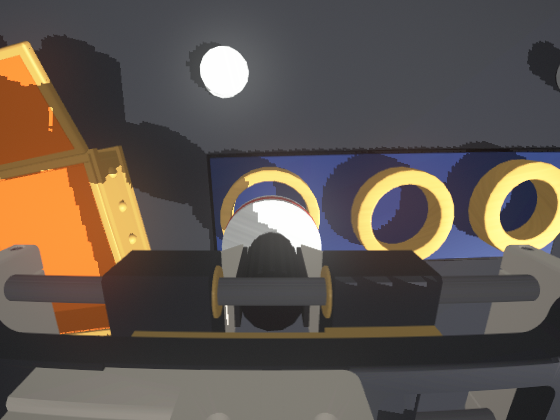

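The gauge is over the right bangle (arc top at (271,170)) and about 1 mm off in y. The other two bangles are still in place at (402,215) and (520,210). I'll lower in stages.

```bash
python3 -m creep '[[0.01,-0.03,0.5,0,0.2],[0,0,0.4,0,0.2],[0,0,0.15,0,0.2],[0,0,0.1,0,0.2],[0,0,0.1,0,0.2],[0,0,0.05,0,0.2],[0,0,0,0,0.2]]'
python3 -c "
from h import *
go(.471,-.1147,.0594)"
```

```text
clock: 10.75
position: [0.4701, -0.1163, 0.0664]
ee_rot: [0.002, 3.141, 0.0]
force: [-0.6, -0.4, -3.3]
width: 0.3
gripper_force: 40.0
shift [-0.022  0.04   0.175] yaw of tool y 89.92 tilt 0.01 p [ 0.4701 -0.1163  0.0664] t 10.75 F [-0.58 -0.37 -3.31] w 0.3 gf 39.97252285480499
```

```bash
python3 -m creep '[[0,0,0.1,0,0.2],[0,0,0.05,0,0.2],[0,0,0.03,0,0.2],[0,0,0.02,0,0.2],[0,0,0,0,0.2]]'
python3 -c "
from h import *
go(.471,-.1147,.0594)"
```

```text
clock: 11.38
position: [0.4701, -0.1164, 0.0592]
ee_rot: [0.003, 3.141, 0.001]
force: [-4.1, -0.1, 12.4]
width: 0.298
gripper_force: 40.0
shift [-0.022  0.043 -0.006] yaw of tool y 89.9 tilt 0.04 p [ 0.4701 -0.1164  0.0592] t 11.375 F [-4.13 -0.15 12.43] w 0.298 gf 39.9909245967865
```

```bash
python3 -m creep '[[0,0,-0.4,0,0.2],[0,0,-0.6,0,0.2],[0,0,-0.6,0,0.2],[-0.8,0.34,0,0,0.2],[-0.8,0.34,0,0,0.2],[-0.8,0.34,0,0,0.2],[-0.8,0.34,0,0,0.2],[-0.8,0.34,0,0,0.2],[-0.78,0.33,0,0,0.2],[0,0,0.5,0,0.2],[0,0,0.5,0,0.2],[0,0,0.3,0,0.2]]'
python3 -c "
from h import *
go(.6614,-.0354,.0634)"
```

```text
clock: 12.88
position: [0.6601, -0.0356, 0.0686]
ee_rot: [-0.003, -3.139, 0.0]
force: [-0.6, 0.1, -2.7]
width: 0.3
gripper_force: 40.0
shift [-0.032  0.006  0.129] yaw of tool y 89.89 tilt 0.14 p [ 0.6601 -0.0356  0.0686] t 12.875 F [-0.55  0.12 -2.69] w 0.3 gf 39.972644448280334
```

```bash
python3 -m creep '[[-0.02,0,0.07,0,0.2],[0,0,0.05,0,0.2],[0,0,0.02,0,0.2],[0,0,0,0,0.2]]'
python3 -c "
from h import *
go(.6614,-.0354,.0634)"
```

```text
clock: 13.38
position: [0.6625, -0.0353, 0.0652]
ee_rot: [0.002, 3.141, 0.0]
force: [0.4, -0.3, -1.8]
width: 0.301
gripper_force: 40.0
shift [ 0.027 -0.002  0.045] yaw of tool y 89.92 tilt 0.05 p [ 0.6625 -0.0353  0.0652] t 13.375 F [ 0.38 -0.29 -1.82] w 0.301 gf 39.97264087200165
```

```bash
python3 -m creep '[[0,0,0.03,0,0.2],[0,0,0.02,0,0.2],[0,0,0,0,0.2]]'
python3 -c "
from h import *
go(.6614,-.0354,.0634)"
```

```text
clock: 13.75
position: [0.6624, -0.0353, 0.0633]
ee_rot: [0.002, 3.141, 0.0]
force: [-1.7, -0.3, 3.9]
width: 0.301
gripper_force: 40.0
shift [ 0.025 -0.002 -0.003] yaw of tool y 89.92 tilt 0.04 p [ 0.6624 -0.0353  0.0633] t 13.75 F [-1.68 -0.29  3.91] w 0.301 gf 39.981438517570496
```

```bash
python3 -m creep '[[0,0,0,0,0.65],[0,0,0,0,0.65],[0,0,-0.5,0,0.65],[0,0,-0.75,0,0.65],[0,0,-0.75,0,0.65],[0.83,0.77,0,0,0.45],[0.83,0.77,0,0,0.45],[0.83,0.77,0,0,0.45],[0.83,0.77,0,0,0.45],[0.83,0.77,0,0,0.45],[0.83,0.77,0,0,0.45],[0,0,0,0,0.45]]'
python3 - <<'E'
from h import *
go(.4625,.149,.06)
im=get("wrist");cv2.imwrite("pics/w5.png",im["pixels"]);bangles(im)
t=get("top");cv2.imwrite("pics/t5.png",t["pixels"]);W=cloud(t)
m=(W[...,2]>.09)&(abs(W[...,0]-.663)<.03)&(abs(W[...,1]+.035)<.03);P=W[m];print("grip top",P.mean(0),len(P))
E
```

```text
clock: 15.25
position: [0.4613, 0.1526, 0.1439]
ee_rot: [0.006, -3.141, -0.003]
force: [0.3, -1.4, 0.6]
width: 0.448
gripper_force: 0.0
shift [-0.031 -0.093  2.097] yaw of tool y 90.21 tilt 0.11 p [0.4613 0.1526 0.1439] t 15.25 F [ 0.29 -1.36  0.63] w 0.448 gf 0.0
bangle [0.5699 0.1678 0.0844]
bangle [0.5485 0.0835 0.0223]
bangle [0.5477 0.2203 0.0229]
bangle [0.4693 0.0024 0.0377]
bangle [ 0.4651 -0.1013  0.03  ]
bangle [0.461  0.1127 0.0412]
bangle [0.4622 0.1134 0.0278]
grip top [ 0.66256418 -0.03228592  0.10535609] 97
```

View pics/w5.png

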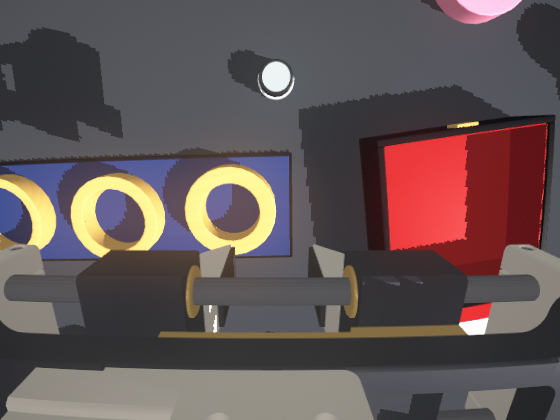

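The tight bangle is at (231,210), and the left finger is heading for its bore with the right finger outside it. The black box is clear to the right at (470,210), and the gauge is standing where it started.

```bash
python3 -m creep '[[0,0,0.8,0,0.45],[0,0,0.8,0,0.45],[0,0,0.8,0,0.45],[0,0,0,0,0.45]]'
python3 -c "
from h import *
go(.4622,.149,.010)"
```

```text
clock: 15.85
position: [0.463, 0.1481, 0.0456]
ee_rot: [-0.005, -3.139, 0.003]
force: [0.7, -0.2, 1.2]
width: 0.451
gripper_force: 0.0
shift [0.018 0.025 0.889] yaw of tool y 89.8 tilt 0.19 p [0.463  0.1481 0.0456] t 15.85 F [ 0.7  -0.19  1.15] w 0.451 gf 0.0
```

```bash
python3 -m creep '[[0.02,0.02,0.3,0,0.45],[0,0,0.3,0,0.45],[0,0,0.25,0,0.45],[0,0,0,0,0.45],[0,0,0,0,0.05],[0,0,0,0,0.05],[0,0,0,0,0.05],[0,0,0,0,0.05]]' 40
python3 -c "
from h import *
go(.4622,.149,.010)"
```

```text
clock: 16.85
position: [0.4627, 0.1506, 0.013]
ee_rot: [0.002, 3.141, 0.0]
force: [-0.3, -0.4, 3.0]
width: 0.175
gripper_force: 38.6
shift [ 0.012 -0.04   0.075] yaw of tool y 89.93 tilt 0.03 p [0.4627 0.1506 0.013 ] t 16.85 F [-0.27 -0.39  3.01] w 0.175 gf 38.59168054070324
```

```bash
python3 -m creep '[[0,0,-0.4,0,0.05],[0,0,-0.8,0,0.05],[0,0,-0.8,0,0.05],[0.02,0.7,0,0,0.05],[0.02,0.7,0,0,0.05],[0.02,0.7,0,0,0.05],[0.02,0.7,0,0,0.05],[0.02,0.7,0,0,0.05],[0.02,0.7,0,0,0.05],[0,0.7,0,0,0.05],[0,0,0,0,0.05]]'
python3 - <<'E'
from h import *
go(.458,.351,.05)
im=get("wrist");cv2.imwrite("pics/w6.png",im["pixels"])
E
```

```text
clock: 18.23
position: [0.4571, 0.3492, 0.0925]
ee_rot: [0.004, -3.141, -0.002]
force: [-0.6, -0.0, -1.6]
width: 0.174
gripper_force: 38.6
shift [-0.024  0.044  1.061] yaw of tool y 90.13 tilt 0.06 p [0.4571 0.3492 0.0925] t 18.225 F [-0.64 -0.03 -1.62] w 0.174 gf 38.60063545871526
```

View pics/w6.png

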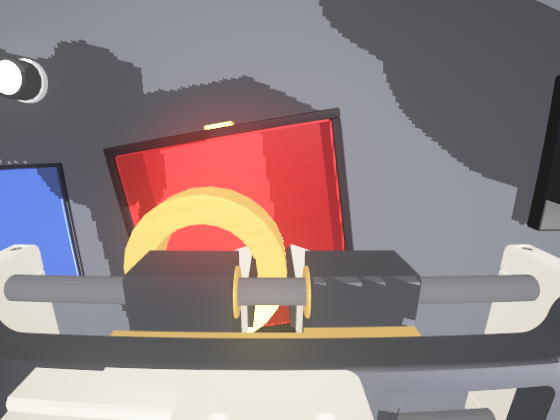

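The tight bangle is held over the black box. The near rim's outer corners are at about (106,150) and (338,111), so I'll compute the box centre from these.

```bash
python3 - <<'E'
from h import *
im=get("wrist")
P=ray(im,[[106,150],[338,110]],.052);d=P[1]-P[0];L=np.hypot(*d[:2]);u=d[:2]/L;n=np.array([-u[1],u[0]]);n*=np.sign(n[0])
c=P[:,:2].mean(0)+n*.078;print(P.round(4),L,c,np.degrees(np.arctan2(u[1],u[0])))
go(c[0],c[1]+.025,.025)
E
```

```text
[[0.3964 0.2373 0.052 ]
 [0.3723 0.388  0.052 ]] 0.15266513886869698 [0.4613871  0.32496979] 99.07551142207757
shift [-0.094  0.1    1.686] yaw of tool y 89.94 tilt 0.05 p [0.4576 0.346  0.0924] t 18.325 F [ 0.99  0.24 -0.53] w 0.178 gf 38.60001385677606
```

```bash
python3 -m creep '[[-0.08,0.08,0.4,0,0.05],[0,0,0.6,0,0.05],[0,0,0.5,0,0.05],[0,0,0.25,0,0.05],[0,0,0.06,0,0.05],[0,0,0,0,0.05]]'
python3 -c "
from h import *
go(.461,.35,.015)"
```

```text
clock: 19.08
position: [0.4614, 0.3497, 0.0206]
ee_rot: [0.003, 3.141, 0.0]
force: [-0.6, 0.3, 0.4]
width: 0.174
gripper_force: 38.6
shift [0.01  0.007 0.139] yaw of tool y 89.91 tilt 0.02 p [0.4614 0.3497 0.0206] t 19.075 F [-0.62  0.27  0.39] w 0.174 gf 38.60067630652338
```

```bash
python3 -m creep '[[0,0,0.08,0,0.05],[0,0,0.04,0,0.05],[0,0,0.02,0,0.05],[0,0,0,0,0.05]]'
python3 -c "
from h import *
go(.461,.35,.015)"
```

```text
clock: 19.58
position: [0.4611, 0.3499, 0.015]
ee_rot: [0.002, 3.141, 0.001]
force: [-1.6, 0.4, 3.4]
width: 0.175
gripper_force: 38.6
shift [0.003 0.003 0.001] yaw of tool y 89.93 tilt 0.02 p [0.4611 0.3499 0.015 ] t 19.575 F [-1.6   0.42  3.42] w 0.175 gf 38.60227927565575
```

```bash
python3 -m creep '[[0,0,0,0,0.28],[0,0,0,0,0.28],[0,0,-0.5,0,0.28],[0,0,-1,0,0.28],[0,0,-1,0,0.28],[-0.03,-1,-0.5,0,0.28],[-0.03,-1,0,0,0.28],[-0.03,-1,0,0,0.35],[-0.03,-1,0,0,0.4],[-0.03,-1,0,0,0.4],[-0.03,-1,0,0,0.4],[-0.03,-1,0,0,0.4]]'
python3 - <<'E'
from h import *
go(.4705,-.1545,.12)
t=get("top");W=cloud(t);H,S,V=cv2.split(cv2.cvtColor(t["pixels"],cv2.COLOR_BGR2HSV))
m=(H>18)&(H<35)&(S>100)&(np.hypot(W[...,0]-.461,W[...,1]-.325)<.07);P=W[m];print(P.mean(0),np.percentile(P[:,2],[5,95]),P.min(0),P.max(0))
E
```

```text
clock: 21.08
position: [0.4691, 0.0684, 0.1348]
ee_rot: [0.002, 3.141, 0.0]
force: [0.6, 0.5, 0.9]
width: 0.4
gripper_force: 0.0
shift [-0.042 -5.573  0.37 ] yaw of tool y 89.92 tilt 0.02 p [0.4691 0.0684 0.1348] t 21.075 F [0.63 0.52 0.93] w 0.4 gf 0.0
[0.46091719 0.31788647 0.03114303] [0.02160329 0.03760703] [0.42039322 0.27550164 0.00375997] [0.50377141 0.36824612 0.04325614]
```

```bash
python3 -m creep '[[-0.01,-1,0,0,0.4],[-0.01,-1,0,0,0.4],[-0.01,-1,0,0,0.4],[0,-1,0,0,0.4],[0,-1,0,0,0.4],[0,-0.57,0,0,0.4],[0,0,0.5,0,0.4],[0,0,0.8,0,0.4],[0,0,0.8,0,0.4],[0,0,0,0,0.4]]'
python3 - <<'E'
from h import *
go(.4705,-.1545,.012)
im=get("wrist");cv2.imwrite("pics/w7.png",im["pixels"]);bangles(im)
E
```

```text
clock: 22.38
position: [0.4685, -0.1526, 0.0492]
ee_rot: [-0.002, -3.137, -0.001]
force: [-0.8, 0.0, 0.6]
width: 0.403
gripper_force: 0.0
shift [-0.054 -0.047  0.929] yaw of tool y 89.91 tilt 0.24 p [ 0.4685 -0.1526  0.0492] t 22.375 F [-0.8   0.04  0.59] w 0.403 gf 0.0
bangle [ 0.5483 -0.1194  0.0585]
bangle [ 0.5007 -0.1137  0.0138]
bangle [ 0.4996 -0.1925  0.0151]
bangle [ 0.4689 -0.1172  0.0372]
bangle [ 0.4654 -0.0039  0.0347]
```

View pics/w7.png

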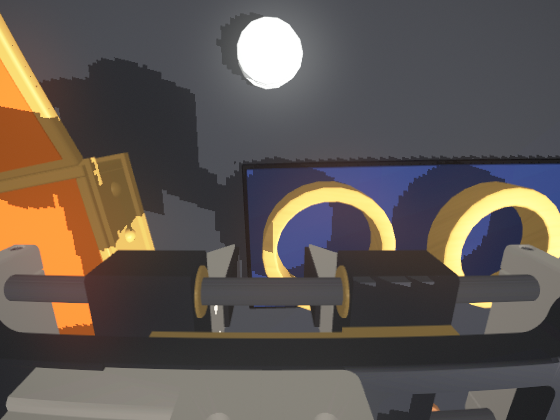

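The fingers straddle the left wall of the loose bangle, near (275,250), and the gilt box is clear at the left. I'm descending to grip.

```bash
python3 -m creep '[[-0.03,-0.03,0.35,0,0.4],[0,0,0.3,0,0.4],[0,0,0.27,0,0.4],[0,0,0,0,0.4],[0,0,0,0,0.05],[0,0,0,0,0.05],[0,0,0,0,0.05],[0,0,0,0,0.05]]' 40
python3 -c "
from h import *
go(.4705,-.1545,.013)"
```

```text
clock: 23.42
position: [0.4715, -0.1543, 0.0142]
ee_rot: [0.002, 3.141, -0.0]
force: [-0.7, -0.0, 2.8]
width: 0.099
gripper_force: 38.2
shift [ 0.025 -0.005  0.029] yaw of tool y 89.92 tilt 0.04 p [ 0.4715 -0.1543  0.0142] t 23.425 F [-0.65 -0.04  2.8 ] w 0.099 gf 38.17802289733663
```

```bash
python3 -m creep '[[0,0,-0.4,0,0.05],[0,0,-0.8,0,0.05],[0,0,-0.8,0,0.05],[-0.1,0,-0.5,0,0.05],[-0.1,-0.7,0,0,0.05],[-0.1,-0.7,0,0,0.05],[-0.1,-0.7,0,0,0.05],[-0.1,-0.7,0,0,0.05],[-0.1,-0.7,0,0,0.05],[-0.1,-0.7,0,0,0.05],[0,-0.46,0,0,0.05],[0,0,0,0,0.05]]'
python3 - <<'E'
from h import *
go(.501,-.3408,.05)
im=get("wrist");cv2.imwrite("pics/w8.png",im["pixels"])
E
```

```text
clock: 24.92
position: [0.4983, -0.3419, 0.1144]
ee_rot: [-0.005, -3.141, 0.001]
force: [0.0, 0.2, -0.4]
width: 0.1
gripper_force: 38.2
shift [-0.067  0.03   1.609] yaw of tool y 89.8 tilt 0.04 p [ 0.4983 -0.3419  0.1144] t 24.925 F [ 0.05  0.17 -0.45] w 0.1 gf 38.1629733229056
```

View pics/w8.png

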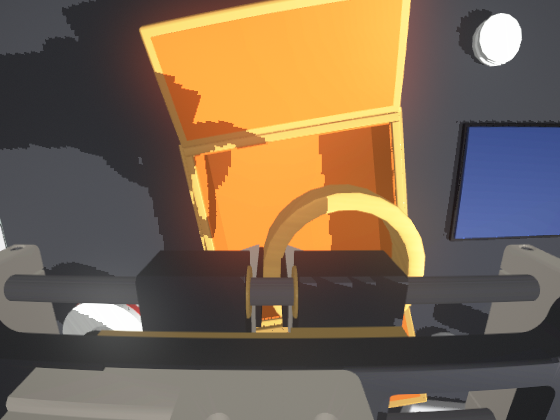

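The loose bangle is over the gilt box. The near rim corners are at about (183,148) and (400,109), which gives the centre.

```bash
python3 - <<'E'
from h import *
im=get("wrist")
P=ray(im,[[183,148],[400,109]],.052);d=P[1]-P[0];L=np.hypot(*d[:2]);u=d[:2]/L;n=np.array([-u[1],u[0]]);n*=np.sign(n[0])
c=P[:,:2].mean(0)+n*.078;print(P.round(4),L,c)
t=c-0.0+np.array([0,.012-.03825]);go(t[0],t[1],.0162)
E
```

```text
[[ 0.4379 -0.4049  0.052 ]
 [ 0.4111 -0.2509  0.052 ]] 0.15630278185375845 [ 0.50137665 -0.31452726]
shift [-0.063 -0.032  2.444] yaw of tool y 89.95 tilt 0.06 p [ 0.4989 -0.3396  0.1139] t 25.025 F [ 0.45 -0.26 -1.49] w 0.099 gf 38.162949099205434
```

Centre (0.501,-0.3145) agrees with the earlier value.

```bash
python3 -m creep '[[-0.06,-0.03,0.4,0,0.05],[0,0,0.6,0,0.05],[0,0,0.6,0,0.05],[0,0,0.4,0,0.05],[0,0,0.2,0,0.05],[0,0,0.1,0,0.05],[0,0,0,0,0.05]]'
python3 -c "
from h import *
go(.501,-.341,.0162)"
```

```text
clock: 25.9
position: [0.5016, -0.342, 0.0222]
ee_rot: [0.002, 3.141, -0.0]
force: [-0.2, -0.1, -0.0]
width: 0.101
gripper_force: 38.2
shift [0.015 0.026 0.149] yaw of tool y 89.92 tilt 0.03 p [ 0.5016 -0.342   0.0222] t 25.9 F [-0.19 -0.09 -0.  ] w 0.101 gf 38.16316442331299
```

```bash
python3 -m creep '[[0,0,0.08,0,0.05],[0,0,0.05,0,0.05],[0,0,0.02,0,0.05],[0,0,0,0,0.05]]'
python3 -c "
from h import *
go(.501,-.341,.0162)"
```

```text
clock: 26.4
position: [0.5014, -0.3419, 0.0162]
ee_rot: [0.002, 3.141, 0.0]
force: [-0.6, 1.3, 3.7]
width: 0.102
gripper_force: 38.2
shift [0.011 0.023 0.001] yaw of tool y 89.92 tilt 0.02 p [ 0.5014 -0.3419  0.0162] t 26.4 F [-0.6   1.31  3.69] w 0.102 gf 38.16924955928698
```

```bash
python3 -m creep '[[0,0,0,0,0.25],[0,0,0,0,0.25],[0,0,-0.5,0,0.25],[0,0,-1,0,0.25],[0,0,-1,0,0.25],[0,0,-1,0,0.25],[1,0.5,-1,0,0.25],[1,0.5,-1,0,0.25],[1,0,0,0,0.25],[1,0,0,0,0.25],[0,0,0,0,0.25]]'
python3 - <<'E'
from h import *
go(.4,-.3,.2)
t=get("top");cv2.imwrite("pics/t9.png",t["pixels"]);W=cloud(t);H,S,V=cv2.split(cv2.cvtColor(t["pixels"],cv2.COLOR_BGR2HSV))
bangles(t)
k=(H>18)&(H<35)&(S>100)
for c in((.461,.318),(.501,-.303)):
    m=k&(np.hypot(W[...,0]-c[0],W[...,1]-c[1])<.05);P=W[m];print(P.mean(0),np.percentile(P[:,2],[5,50,95]),len(P))
m=(W[...,2]>.09)&(abs(W[...,0]-.663)<.03)&(abs(W[...,1]+.035)<.03);P=W[m];print("grip top",P.mean(0),len(P))
E
```

```text
clock: 27.78
position: [0.3387, -0.3018, 0.2362]
ee_rot: [0.007, 3.141, 0.001]
force: [0.4, 0.4, 0.4]
width: 0.249
gripper_force: 0.0
shift [-1.531  0.052  0.906] yaw of tool y 89.75 tilt 0.06 p [ 0.3387 -0.3018  0.2362] t 27.775 F [0.39 0.36 0.4 ] w 0.249 gf 0.0
bangle [0.4715 0.0046 0.0412]
bangle [0.4718 0.0045 0.0316]
[0.46091434 0.31746773 0.03152191] [0.0212323  0.03258048 0.03751871] 472
[ 0.50040225 -0.30674339  0.02234185] [0.00487876 0.02821556 0.03561869] 537
grip top [ 0.66260791 -0.032377    0.10579959] 96
```

View pics/t9.png

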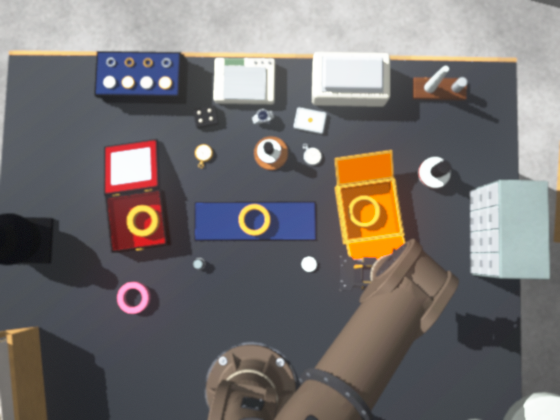

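The final top view shows one bangle flat in the black box (143,220), one flat in the gilt box (365,211), and the right-size one on the pad (254,220). The gauge is on its stand (270,152), the bystanders are unmoved and the arm is clear.

```bash
python3 -c "
from cell import sign_off
print(sign_off())"
```

```text
the job is handed in; nothing more can be done
None
```

I gauged all three bangles left to right and handed the job in: the tight one (left) is flat in the black box, the loose one (right) is flat in the gilt box, the right-size one (middle) is on the pad, and the gauge is back on its stand; sign-off returned no verdict.

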